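# Shim the plate nest home by feel

### The arm

A 6-joint arm with a two-finger parallel gripper is mounted at the origin on the work surface. World frame = base frame: x ahead of the robot, y to its left, z up, the work surface at z = 0. Lengths are in m, angles in rad, forces in N, time in s.
With the tool pointing down it reaches from about 0.325 to 0.775 m from the base axis. Payload 5.5 kg.
Tool frame: the origin (TCP) lies on the centre line of the jaws, within the pads' length; the fingertips stand bot.finger_overhang ahead of it and the grasp point (between the pads) lies 11 mm behind it (bot.finger_overhang is the distance from the TCP to the fingertips, in m); z points along the fingers, x is the direction in which the jaws open and shut, and the axes are right-handed (so a half turn about z gives the same grasp; the last joint's range is limited). The gripper opens to 85 mm and grips with 20 to 120 N. Pads are 22 mm wide; open, the fingers measure 114 mm over their backs; the gripper's body (76 mm by 85 mm) begins 54 mm behind the grasp point. The pads swing forward as they close: fully open they stand 13 mm farther back than shut.
Start: joints at [-1.229, 0.091, 1.231, -0, 1.82, -0.057], TCP at [0.233, -0.553, 0.239] pointing down, gripper open.
Joint ranges: [-2.87, 2.87], [-0.86, 2.18], [0.17, 2.46], [-1.51, 4.65], [0.06, 2.69], [-2.65, 2.65]. Speed limits (rad/s): [2.57, 2.57, 3.01, 3.14, 3.14, 3.14].

### API

Orientations are given as a unit quaternion [x, y, z, w].
In Python, from cell import bot gives the robot as it stands. Calls block until the motion is done:
- bot.movep(position, orientation): joint-space move of the TCP to a pose.
- bot.move_straight(position, rate=0.15, rotation=None): straight line of the TCP; rotation=None keeps the orientation; rate is the mean speed in m/s.
- bot.move_j(angles): joint-space move.
- bot.move_gripper(opening): finger opening in m; the grip force is fixed at half the most; returns when the fingers have stopped.
- bot.sleep(seconds).
- bot.inverse_kinematics(position, orientation): joint angles nearest the present ones, or None.
- bot.read_state(): the state.
- bot.snapshot(name): name is "scene" or "top"; returns a dict with "color" (400x640x3 uint8, red, green, blue), "z_map" (400x640 float32, m along the optical axis (not along the pixel's ray), 0 where there is no reading), "fx", "fy", "cx", "cy" (pixels), "R" (3x3) and "t" (3): a world point X has camera coordinates R X + t. Camera axes: x right, y down, z forward; pixel columns grow to the right and rows downward; lengths in m; the calibration is good to about 2 mm. A picture is of the moment at which its call begins.
A pose or a line that the arm cannot do raises bot.MotionError and nothing moves.
- bot.sign_off(): hands the job in, once; it reports no verdict.
The state is a dict: "time_s": time; "q": joint angles; "qvel": joint speeds; "joint_efforts": joint torques, N m; "tcp_pos": TCP position; "orientation": TCP orientation; "force": force on the tool from outside, world axes, zero at the start; "torque": the same for the moment, N m; "finger_gap": finger opening in m.
Only numpy, scipy, OpenCV 4.12 (cv2) and the standard library are available. Lean on these libraries where they do the work, as an engineer would, in place of code of your own. Each camera call takes 0.05 s, during which the arm holds its last target. There are 200 camera calls.

### The job

Take the tapered shim blade (the one with the upright rectangular handle) out of the grey stand and slide it down into the gap between the steel fence and the grey plate nest, flat side along the fence, until the nest has been pushed home against its end stop and the blade is firmly snug: a firm push of about 12 N straight down, well beyond the light drag of the moving nest, but never forced beyond 20 N. Feel that fit while you still hold the blade, then let go and leave the blade standing wedged there by itself; leave the other gauge in its place and do not push the nest with the gripper.

Things in the scene. Friction and masses are not known exactly. Their poses are not given: they have to be found in the camera images.
- shim: Tapered steel shim blade, 140 g, upright, tip down. Origin: middle of the tip's lower edge on the flat face. z up, x along its 32 mm width, y from flat to sloping face. Blade z 0 to 84 mm; flat face y = 0; sloping face y = 4 mm at the tip, 20 mm at z = 84 (10.8 degrees). Hangs in one of the stand's slots, tip 11 mm above the table, x along the stand's x; lift over 90 mm to clear the slot.
- shim_handle (a point): Centre of the shim blade's black rectangular handle, 111 mm above the tip and 10 mm in y from the flat face; 30 (x) by 16 (y) by 38 mm tall: pinch it across y. Under it is a black shoulder plate, 52 (x) by 20 (y) by 8 mm, z = 84 to 92 mm above the tip, by which the blade hangs in the stand.
- flat_gauge: The other gauge, to be left in the stand: a blade of even 6 mm thickness with the same shoulder plate, but a round black knob, 26 mm across, on a thin stem instead of the rectangular handle. Origin and axes placed as for the shim blade.
- stand: Grey stand, foot 160 (x) by 66 (y) mm, top 95 mm high, with two slots side by side along its x, 42 mm either side of its origin (centre of the underside). Which slot holds the shim blade varies.
- fixture: Aluminium base plate of the plate-nest fixture, fixed, 170 (x) by 235 (y) mm, top 15 mm above the table. Origin: on the table surface below the middle of the fence face's nominal line; y points from the fence across the gap to the nest and on to the end stop. A small vial stands on the plate behind the fence.
- fence: Foot of the fence, fixed on the fixture 15 mm above the table, axes as the fixture's; origin on the fixture's y = 0 line. It carries the fence: an upright steel plate, 110 mm long in x, 14 mm thick, top 100 mm above the table, clamped by hand: its face towards the nest, square to y, lies anywhere from y = -3.5 to +3.5 mm, which is not reported. Find it by feel.
- nest: Grey plate nest carrying a white well plate; slides in the fixture's y only, light drag 1.5 N, no spring. Its cheek, 90 mm long in x, has a face sloping like the shim (gap narrows downwards) from 85 mm above the table down 25 mm, open below. Origin: middle of that face's upper edge, at fixture y = 9 to 10.5 mm at the start, 12.5 mm when home. Well plate top is 4 mm below this edge.
- end_stop (a point): Middle of the end-stop block at the far end of the fixture (fixed, rigid), towards which the nest slides. With the nest home and the blade snug, the blade's tip stands roughly 20 to 60 mm above the table, depending on the fence.

How it is judged:
By the outcome, as a careful person would: the job done as asked, in the order asked, and still so for the second after the job is handed in, with the robot touching nothing.
It also fails if it takes over 51 s, if anything falls off the work surface, if the arm or the gripper's body presses on something with over 40 N, if the wrist force passes 120 N, or if a joint passes its speed limit or range.

## Working session

There is one attempt and no reset: what is moved stays moved. The work goes in short steps, each a Python script; the robot and the scene stay as the last script left them, time stands still between calls to the robot, and variables do not carry over. Pictures are saved under pics/ and viewed, about 8 in all and at most 12, crops included, and the job is handed in when it is done.

```bash
ls; mkdir -p pics; cat > h.py <<'E'
import numpy as np, cv2, pickle
def save(s,name): pickle.dump(s,open(f'pics/{name}.pkl','wb')); cv2.imwrite(f'pics/{name}.png',s['color'][:,:,::-1])
def load(name): return pickle.load(open(f'pics/{name}.pkl','rb'))
def pts(s):
    z=s['z_map']; v,u=np.mgrid[:z.shape[0],:z.shape[1]]
    c=np.stack([(u-s['cx'])/s['fx']*z,(v-s['cy'])/s['fy']*z,z],-1)
    P=(c-s['t'])@s['R']; P[z<=0]=np.nan; return P
def ray(s,u,v,h):
    d=np.array([(u-s['cx'])/s['fx'],(v-s['cy'])/s['fy'],1])@s['R']; o=-s['t']@s['R']
    return o+d*(h-o[2])/d[2]
E
python3 - <<'E'
from cell import bot; from h import *
for n in('scene','top'):
    s=bot.snapshot(n); save(s,n); print(n,s['fx'],s['cx'],s['cy'],np.round(-s['t']@s['R'],3),np.round(s['R'],3).tolist())
st=bot.read_state(); print({k:np.round(v,4).tolist() for k,v in st.items()}, bot.finger_overhang)
E
```

```text
pics
scene 418.60338602087245 311.6513119481331 199.02726296517946 [0.841 0.557 0.667] [[-0.884, 0.468, 0.018], [0.308, 0.61, -0.73], [-0.353, -0.64, -0.683]]
top 402.75685624992445 317.5719488585911 206.25089275949617 [0.512 0.028 0.923] [[-0.001, -1.0, 0.005], [-0.999, 0.001, -0.046], [0.046, -0.005, -0.999]]
{'time_s': 0.1, 'q': [-1.2287, 0.0918, 1.2318, 0.0, 1.8198, -0.0567], 'qvel': [0.002, -0.0007, -0.0026, -0.0003, -0.0001, -0.0002], 'joint_efforts': [0.0028, -46.0215, -41.922, -0.0001, 0.0106, 0.0], 'tcp_pos': [0.2329, -0.5527, 0.2383], 'orientation': [0.8332, -0.553, -0.0007, -0.0005], 'force': [-0.5633, 0.201, -0.1476], 'torque': [0.0239, 0.0004, 0.0169], 'finger_gap': 0.0854} 0.008
```

View pics/top.png

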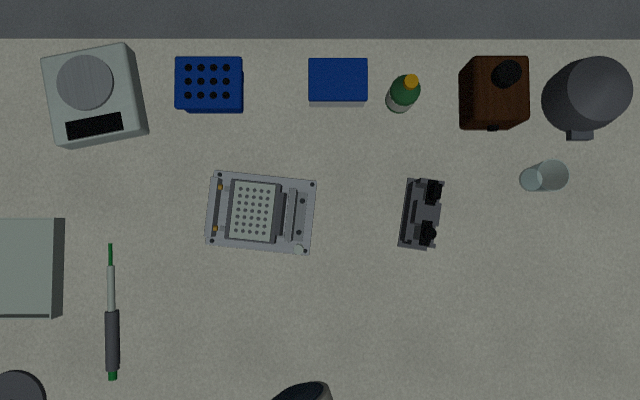

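View pics/scene.png

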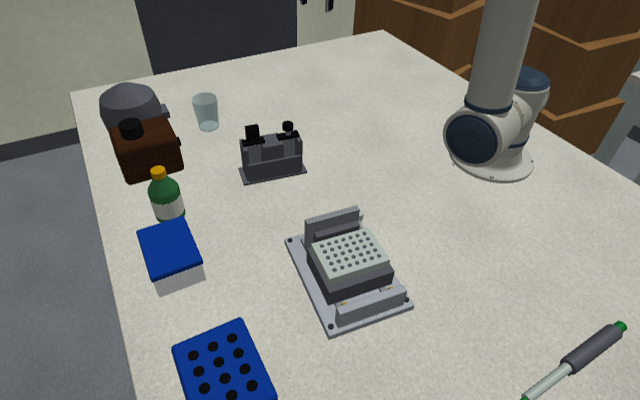

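The top view shows the fixture centred at about (262,212), with the fence at u≈291, the end stop at u≈216 and the stand at (422,213). In the scene view the square handle is at (252,133) and the knob at (288,126), so the shim hangs in the far (+x) slot. I'll zoom in on these next.

```bash
python3 - <<'E'
from h import *
t=load('top')['color'][:,:,::-1]; s=load('scene')['color'][:,:,::-1]
f=lambda im,a,b,w,h,k:cv2.convertScaleAbs(cv2.resize(im[b:b+h,a:a+w],None,fx=k,fy=k,interpolation=cv2.INTER_CUBIC),alpha=1.5)
A=f(t,195,160,130,100,3);B=f(t,385,165,75,100,3)
C=f(s,230,110,85,80,3.75);D=f(s,280,195,140,145,2.07)
r2=np.hstack([cv2.resize(C,(319,300)),cv2.resize(D,(290,300))])
o=np.zeros((600,615,3),np.uint8); o[:300,:390]=A;o[:300,390:]=B;o[300:,:609]=r2
cv2.imwrite('pics/crop.png',o)
for n in('top','scene'):
    S=load(n);P=pts(S);m=np.isfinite(P[...,2])
    for nm,(x0,x1,y0,y1) in dict(fix=(.3,.75,-.05,.35),stand=(.3,.75,-.45,-.1)).items():
        k=m&(P[...,0]>x0)&(P[...,0]<x1)&(P[...,1]>y0)&(P[...,1]<y1)&(P[...,2]>.03)
        print(n,nm,k.sum(),np.histogram(P[k][:,2],bins=np.arange(0.03,.16,.005))[0])
E
```

```text
top fix 4620 [  75   37   48   52   72  361  811   48   46  383 2151  157    8  159
  212    0    0    0    0    0    0    0    0    0    0]
top stand 3417 [ 75 102  96 117 136 288 138  87  99  85 103 115 387 718 472  50  14   9
  28  19 135  38 105   1   0]
scene fix 7069 [ 262  256  262  292  268  766  855  188  264  656 2370  150   98  245
  137    0    0    0    0    0    0    0    0    0    0]
scene stand 3207 [138 154 192 190 201 223 153 138 154 153 152 172 239 337 256  29  37  31
  46  45  91  37  39   0   0]
```

View pics/crop.png

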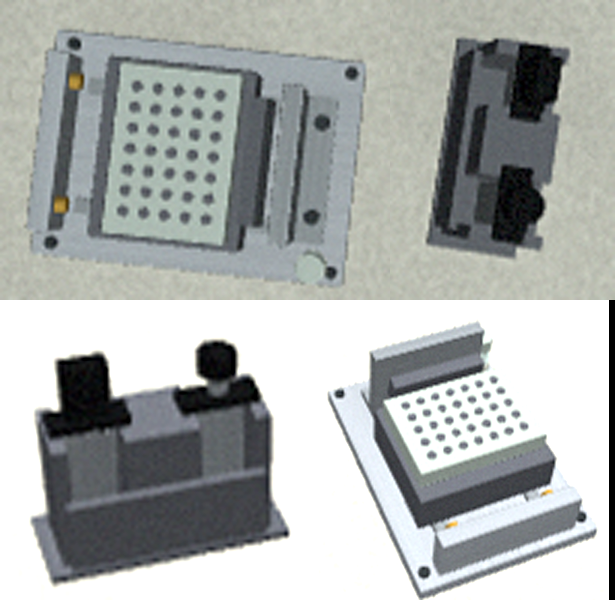

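The crop shows the rectangular handle on the shim at the +x end of the stand and the round knob on the other gauge. The fence is on the robot's −y side of the nest, and the vial is behind the fence at its low-x end. Next I'll measure poses and work out which way the shim's sloping face points.

```bash
cat > meas.py <<'E'
from h import *
def rect(S,mask,h):
    mask=cv2.morphologyEx(mask.astype(np.uint8),cv2.MORPH_OPEN,np.ones((3,3)))
    c=max(cv2.findContours(mask,cv2.RETR_EXTERNAL,cv2.CHAIN_APPROX_NONE)[0],key=cv2.contourArea)[:,0]
    w=np.array([ray(S,u,v,h)[:2] for u,v in c],np.float32)*1000
    r=cv2.minAreaRect(w); (cx,cy),(a,b),an=r
    if a>b: a,b,an=b,a,an-90
    # long-axis direction angle
    return np.round([cx,cy,a,b,(an+90)%180],1)
if __name__=='__main__':
  for n in('top','scene'):
    S=load(n);P=pts(S);x,y,z=P[...,0],P[...,1],P[...,2]; V=S['color'].max(-1).astype(int)
    box=lambda x0,x1,y0,y1,z0,z1:(x>x0)&(x<x1)&(y>y0)&(y<y1)&(z>z0)&(z<z1)
    F=(.3,.75,-.05,.35); T=(.3,.75,-.45,-.1)
    print(n,'plate',rect(S,box(*F,.008,.2),.015),'fencetop',rect(S,box(*F,.094,.11),.100),
     'welltop',rect(S,box(*F,.075,.088)&(V>110),.081),'endstop?',rect(S,box(*F,.05,.07),.06))
    print('  stand',rect(S,box(*T,.005,.2),.0),'top',rect(S,box(*T,.085,.110),.098))
    k=box(*T,.128,.2)
    nlab,lab,st,ce=cv2.connectedComponentsWithStats(k.astype(np.uint8))
    for i in range(1,nlab):
        if st[i,4]>15: q=P[lab==i]; print('  knob/handle',st[i,4],np.round(np.median(q,0)*1000,1),rect(S,lab==i,np.median(q[:,2])),np.round(ce[i]))
    k=box(*T,.085,.16)
    P2=P[box(*T,.05,.08)] if n=='scene' else []
  S=load('scene');P=pts(S)
  for nm,(u0,u1,v0,v1) in dict(shim=(250,259,148,160),flat=(285,293,143,153)).items():
    q=P[v0:v1,u0:u1].reshape(-1,3);q=q[np.isfinite(q[:,0])];A=np.c_[q[:,0],q[:,2],np.ones(len(q))]
    c,res,_,_=np.linalg.lstsq(A,q[:,1],rcond=None); print(nm,len(q),'dy/dx,dy/dz',np.round(c[:2],3),'rms mm',1000*np.std(A@c-q[:,1]),'zrange',q[:,2].min(),q[:,2].max())
E
python3 meas.py
```

```text
top plate [540.9 153.8 169.7 239.9  83.8] fencetop [533.3  80.4  14.2 108.9 173.8] welltop [541.6 161.   84.1 117.9 173.8] endstop? [551.7 251.7  18.9 128.4 174.3]
  stand [ 538.1 -213.7   85.7  164.3  171. ] top [ 555.1 -203.5   52.4  102.9  170.6]
  knob/handle 154 [ 577.8 -206.9  140.7] [ 577.  -206.8   19.5   29.5  179.1] [436. 191.]
  knob/handle 139 [ 496.  -194.9  133.2] [ 496.  -195.2   21.6   23.6  179.3] [429. 233.]
scene plate [530.7 136.  192.2 275.4  83.6] fencetop [535.3  84.2  19.5 111.  173.6] welltop [542.8 162.2  85.5 118.  173.8] endstop? [545.  166.8 113.7 133.1 173.8]
  stand [ 502.6 -289.5  168.6  265.6   69.3] top [ 540.9 -191.9   63.   141.7  170.2]
  knob/handle 72 [ 497.4 -191.9  132.5] [ 498.3 -192.2   23.1   29.3   64.1] [287. 124.]
  knob/handle 115 [ 581.1 -202.9  139.3] [ 581.4 -201.6   29.    32.    68.7] [251. 129.]
shim 106 dy/dx,dy/dz [-0.166  0.2  ] rms mm 1.3093712541672164 zrange 0.04818258628521082 0.08991725705801695
flat 80 dy/dx,dy/dz [-0.154  0.016] rms mm 1.1841034436470321 zrange 0.05129117027532558 0.08146365186292262
```

The shim's visible face has dy/dz ≈ 0.2, so it is the sloping face and it points to world +y, towards the nest. Only about +3° of rotation is needed. Next step: grasp and lift.

```bash
cat >> h.py <<'E'
from scipy.spatial.transform import Rotation as Ro
def down(a_deg):  # tool z down, tool x (jaw axis) at world angle a
    a=np.radians(a_deg); x=np.array([np.cos(a),np.sin(a),0]); z=np.array([0,0,-1.]); return Ro.from_matrix(np.c_[x,np.cross(z,x),z]).as_quat()
def rd(bot,n=5,dt=.01):
    F=[]
    for _ in range(n): F.append(bot.read_state()['force']); bot.sleep(dt)
    return np.mean(F,0)
E
python3 - <<'E'
from cell import bot; from h import *; from meas import rect
S=load('top');P=pts(S);m=(abs(P[...,0]-.578)<.03)&(abs(P[...,1]+.206)<.03)&(P[...,2]>.136)
print(m.sum(),rect(S,m,.141),np.median(P[m],0))
c=np.array(rect(S,m,.141)[:2])/1000
for a in(81,-99):
    j=bot.inverse_kinematics([c[0],c[1],.2],down(a)); print(a,j)
q=down(min((81,-99),key=lambda a:abs(bot.inverse_kinematics([c[0],c[1],.2],down(a))[5])))
bot.movep([c[0],c[1],.2],q)
print(bot.read_state()['time_s'])
save(bot.snapshot('scene'),'pre')
bot.move_straight([c[0],c[1],.115],rate=.1); f0=rd(bot)
bot.move_gripper(0.0); s=bot.read_state(); print(s['time_s'],s['finger_gap'],s['tcp_pos'],f0,rd(bot))
E
```

```text
132 [ 577.9 -207.7   17.6   27.6  179.1] [ 0.5778349  -0.20811195  0.14093683]
81 [-4.00423234e-01  1.24678175e-01  1.26410930e+00 -4.44089210e-16
  1.75280518e+00 -1.81413993e+00]
-99 [-4.00423234e-01  1.24678175e-01  1.26410930e+00 -4.44089210e-16
  1.75280518e+00  1.32745273e+00]
1.8833
3.6083 0.015499539706564565 [ 0.57794241 -0.20773563  0.11511518] [-0.30946578 -0.03140961  0.36266339] [ 0.04496052 -0.30072762  0.86400266]
```

```bash
python3 - <<'E'
from cell import bot; from h import *
p=np.array(bot.read_state()['tcp_pos'])
bot.move_straight(p+[0,0,.03],rate=.08); print(rd(bot))
bot.move_straight(p+[0,0,.140],rate=.15); print(rd(bot),bot.read_state()['finger_gap'],bot.read_state()['time_s'])
save(bot.snapshot('scene'),'lift')
E
```

```text
[ 0.1767636   0.14922209 -1.50891   ]
[-0.18690375 -0.05602225 -1.7846036 ] 0.015275371655844234 5.1417
```

View pics/lift.png

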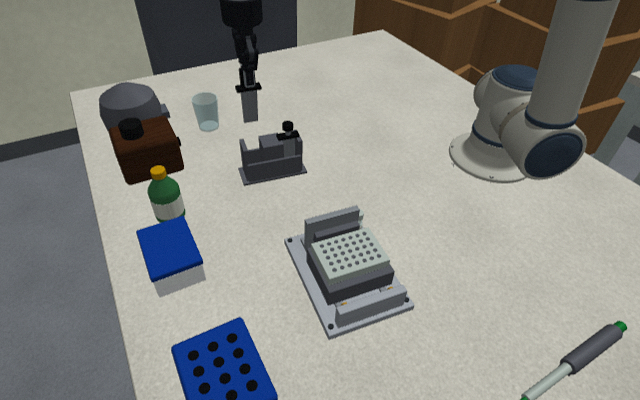

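The blade hangs upright in the gripper, tip near (250,120), and the knob gauge is still in the stand at (288,128). Next I'll move over the gap and feel for the fence.

```bash
python3 - <<'E'
from cell import bot; from h import *
q=down(-96.2); n=np.array([np.sin(np.radians(6.2)),np.cos(np.radians(6.2)),0])
face=np.array([.5345,.0874,0])
p=face+n*.016; 
bot.movep([p[0],p[1],.25],q); print(bot.read_state()['time_s'])
bot.move_straight([p[0],p[1],.197],rate=.08); f0=rd(bot,10); print('f0',f0,bot.read_state()['time_s'])
for i in range(24):
    p=p-n*.0005; bot.move_straight([p[0],p[1],.197],rate=.01); f=rd(bot,3)-f0; 
    t=np.array(bot.read_state()['tcp_pos'])
    print(i,np.round(1000*((t-face)@n-.010),2),np.round(f@n,2),np.round(f,2))
    if f@n>2: break
print(bot.read_state()['time_s'],t,bot.read_state()['torque'])
np.save('f0.npy',f0); save(bot.snapshot('scene'),'touch')
E
```

```text
6.3917
f0 [-0.20063592  0.1577813  -1.13769501] 7.2917
0 5.53 -0.35 [ 0.34 -0.39 -0.48]
1 4.98 0.35 [ 0.1   0.34 -0.22]
2 4.48 -0.49 [ 0.24 -0.52  0.03]
3 3.96 -0.33 [-0.3  -0.3  -0.29]
4 3.5 -0.29 [ 0.43 -0.34 -0.13]
5 2.98 -0.14 [-0.11 -0.13  0.03]
6 2.48 -0.08 [ 0.28 -0.11 -0.67]
7 1.98 0.33 [-0.49  0.39 -0.32]
8 1.48 -0.38 [ 0.17 -0.4   0.36]
9 0.99 -0.05 [ 0.82 -0.14  0.31]
10 0.76 1.24 [ 0.13  1.23 -0.05]
11 0.47 3.12 [ 0.37  3.09 -0.13]
10.5917 [0.53559921 0.09781528 0.19703099] [ 0.94318812 -0.07053263 -0.02852915]
```

The flat face met the fence at an offset of about 0.9 mm from the camera estimate. Next I'll descend in small steps, watching the vertical force and trimming the side force.

```bash
cat > desc.py <<'E'
from cell import bot; from h import *
q=down(-96.2); n=np.array([np.sin(np.radians(6.2)),np.cos(np.radians(6.2)),0]); face=np.array([.5345,.0874,0]); f0=np.load('f0.npy')
def run(off,z,zmin,goal,fast=.001,tmax=30,slowabove=2.):
    step=fast; base=None; log=[]
    while z>zmin and bot.read_state()['time_s']<tmax:
        z-=step; p=face+n*(.010+off); bot.move_straight([p[0],p[1],z],rate=.02)
        f=rd(bot,4)-f0; fz,fn=f[2],f@n; t=np.array(bot.read_state()['tcp_pos'])
        log.append([1000*(t[2]-.104),1000*((t-face)@n-.01),fz,fn,f@[n[1],-n[0],0]])
        off+=np.clip(-(fn-.6)*5e-5,-1.5e-4,1.5e-4)
        if fz>slowabove: step=.0003
        elif fz<slowabove-.7: step=fast
        if fz>goal or abs(fn)>8: break
    for i,r in enumerate(log):
        if i%4==0 or i>len(log)-6: print(np.round(r,2))
    print('off',off,'z',z,bot.read_state()['time_s']); return off,z
E
python3 - <<'E'
from desc import *
p=face+n*.01095; bot.move_straight([p[0],p[1],.197],rate=.01); f=rd(bot,6)-f0; print(np.round(f,2),f@n)
run(.00095,.197,.124+0,4.5,tmax=26)
s=bot.read_state(); print(s['torque'],s['finger_gap']); save(bot.snapshot('scene'),'desc')
E
```

```text
[ 0.43  1.5  -0.17] 1.5362743140824962
[91.99  0.83  0.42  1.48  0.6 ]
[87.85  0.86 -0.27  0.86  0.8 ]
[83.88  0.87 -0.63  0.55  0.63]
[79.88  0.87 -0.8   0.69  0.4 ]
[75.85  0.84  0.    1.01  0.47]
[71.91  0.81 -0.13  1.23  0.33]
[67.96  0.66  0.4   2.54  1.06]
[64.08  0.35  2.25  5.19  0.62]
[63.52  0.25  3.35  5.92  0.16]
[63.29  0.2   3.75  6.43  0.59]
[63.1   0.17  4.25  6.81  0.19]
[62.84  0.15  4.15  7.12  0.23]
[62.68  0.1   4.72  7.51  0.63]
off -0.0011464482550991666 z 0.16590000000000002 21.1417
[ 1.74676139 -0.16637602 -0.04479132] 0.015371038317870307
```

My lateral correction had the wrong sign, so the blade was being pressed onto the fence and dragging by friction. I'll unload it at this height, fix the sign and continue.

```bash
sed -i 's/np.clip(-(fn-.6)\*5e-5/np.clip((fn-.6)*5e-5/; s/rd(bot,4)/rd(bot,3)/' desc.py; python3 - <<'E'
from desc import *
off=.0009; p=face+n*(.010+off); bot.move_straight([p[0],p[1],.1665],rate=.02)
f=rd(bot,4)-f0; t=np.array(bot.read_state()['tcp_pos']); print(np.round(f,2),f@n,1000*((t-face)@n-.01),t[2]-.104,bot.read_state()['time_s'])
off+=np.clip((f@n-.6)*1.5e-4,-6e-4,6e-4)
run(off,.1665,.124,4.0,fast=.001,tmax=30)
s=bot.read_state(); print(s['torque'],s['finger_gap'])
save(bot.snapshot('scene'),'desc2')
E
```

```text
[0.79 2.48 1.66] 2.550764011299371 0.6727115039523446 0.062277850452840414 21.475
[61.03  0.81  0.16  1.45  0.5 ]
[57.41  1.1  -0.12 -0.16  0.19]
[53.4   0.97  0.17 -0.21  0.41]
[49.41  0.91 -0.32 -0.07  0.4 ]
[45.39  0.88 -0.81  0.87  0.63]
[42.32  0.86  2.74 -0.11  1.21]
[40.97  0.84  2.45  1.03 -0.15]
[40.38  0.84  2.65  0.66  0.11]
[40.02  0.85  2.31  0.37  0.56]
[39.77  0.83  2.34  1.24 -0.16]
[39.45  0.84  3.17 -0.05  0.36]
[39.2   0.82  2.97  0.61  0.36]
off 0.0008195574361468158 z 0.14320000000000005 30.0
[ 0.30070613 -0.05752125 -0.01517103] 0.01493034078658698
```

The nest is being moved at about 2.6 N of drag, with the side force near zero. I'll continue to home.

```bash
python3 - <<'E'
from desc import *
off,z=run(.00082,.1432,.120,4.6,fast=.0007,tmax=38,slowabove=4)
off,z=run(off,z,z-.004,11.8,fast=.0003,tmax=43)
f=rd(bot,10)-f0; s=bot.read_state(); print('hold',np.round(f,2),f@n,s['torque'],s['finger_gap'],s['time_s'])
save(bot.snapshot('scene'),'snug')
E
```

```text
[38.4   0.84  2.54  0.64  0.57]
[35.59  0.83  1.85  0.23  0.57]
[34.91  0.83  2.28  0.54  0.65]
[34.22  0.82  1.81  0.85  0.82]
[33.49  0.83  2.52  0.38  1.13]
[33.14  0.79  4.5  -0.27  0.29]
[33.1   0.77  5.97 -0.4  -0.95]
off 0.0007403247268390857 z 0.13659999999999994 32.8
[33.02  0.74  6.47 -0.33 -0.88]
[32.9   0.7   8.75 -0.62 -1.61]
[32.8   0.64 10.02 -1.01 -2.02]
[32.69  0.62 10.11 -0.34 -2.35]
[32.64  0.61 11.16 -0.47 -1.96]
[32.6   0.57 12.42 -0.47 -2.53]
off 0.00033600919524340154 z 0.13449999999999998 34.725
hold [-2.58 -0.69 12.19] -0.9682053027648436 [ 0.36016681  0.68609407 -0.00311436] 0.01535964499039515 34.8083
```

The force rises sharply at tip z≈33.2 mm, which means the nest is home, and it holds at 12.2 N. I'll check the picture before letting go.

```bash
python3 - <<'E'
from h import *
a,b=load('scene'),load('snug')
g=lambda s:cv2.convertScaleAbs(cv2.resize(s['color'][185:335,280:420,::-1],None,fx=2.8,fy=3.6,interpolation=cv2.INTER_CUBIC),alpha=1.3)
cv2.imwrite('pics/cmp.png',np.hstack([g(a),g(b)]))
E
```

```text
(no output)
```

View pics/cmp.png

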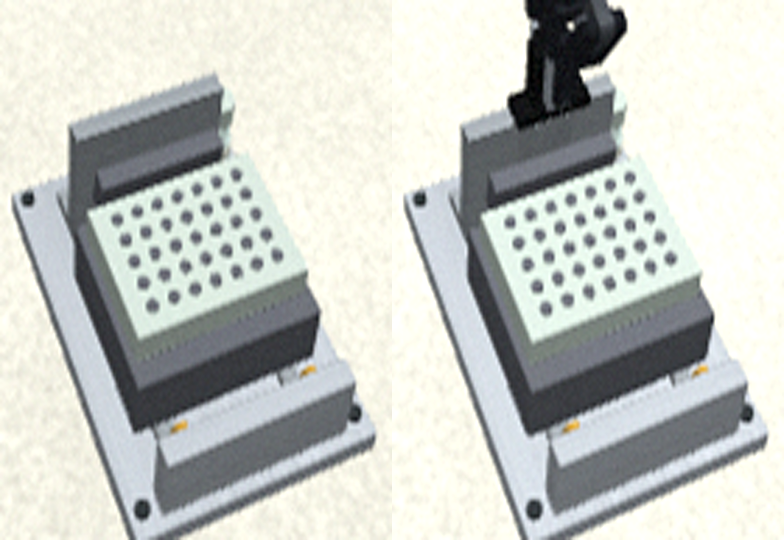

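Compared with the start, the nest has moved towards the end stop and the shoulder plate sits above the fence edge at about (550,110), with the blade in the gap. Next I'll unload, release and retreat.

```bash
python3 - <<'E'
from cell import bot; from h import *
p=np.array(bot.read_state()['tcp_pos']); 
bot.move_straight(p,rate=.02); print(rd(bot,4)-np.load('f0.npy'))
bot.move_gripper(.034); print(bot.read_state()['finger_gap'],rd(bot,3))
p=np.array(bot.read_state()['tcp_pos']); bot.move_straight(p+[0,0,.06],rate=.06); print(rd(bot,3))
bot.move_straight(p+[0,0,.13],rate=.2); p=p+[0,0,.13]
bot.move_straight(p+[-.05,-.18,0],rate=.25)
for n in('scene','top'): save(bot.snapshot(n),'end_'+n)
print(bot.read_state()['time_s'])
a,b=load('end_scene'),load('end_top')
g=lambda c,u,v,w,h,W,H:cv2.convertScaleAbs(cv2.resize(c[v:v+h,u:u+w,::-1],(W,H),interpolation=cv2.INTER_CUBIC),alpha=1.3)
cv2.imwrite('pics/end.png',np.hstack([g(a['color'],230,110,190,225,420,500),g(b['color'],195,160,120,160,375,500)]))
for S in(load('top'),b):
    P=pts(S); m=(abs(P[...,0]-.54)<.08)&(abs(P[...,1]-.16)<.08)&(abs(P[...,2]-.081)<.006)&(S['color'].max(-1)>110)
    from meas import rect; print(rect(S,m,.081))
P=pts(b);m=(abs(P[...,0]-.535)<.04)&(abs(P[...,1]-.09)<.03)&(P[...,2]>.15); print('handle top',m.sum(),np.median(P[m],0),rect(b,m,.163))
E
```

```text
[-1.05485393 -0.13386829  5.58626304]
0.03367103118085581 [-0.47636903  0.03135926  0.09339741]
[-0.4918756  -0.16611876  0.4272414 ]
38.1667
[541.6 161.   84.1 117.9 173.8]
[541.8 163.1  84.2 117.9 173.8]
handle top 138 [0.53643036 0.0969525  0.16254199] [5.364e+02 9.700e+01 1.510e+01 3.020e+01 2.000e-01]
```

View pics/end.png

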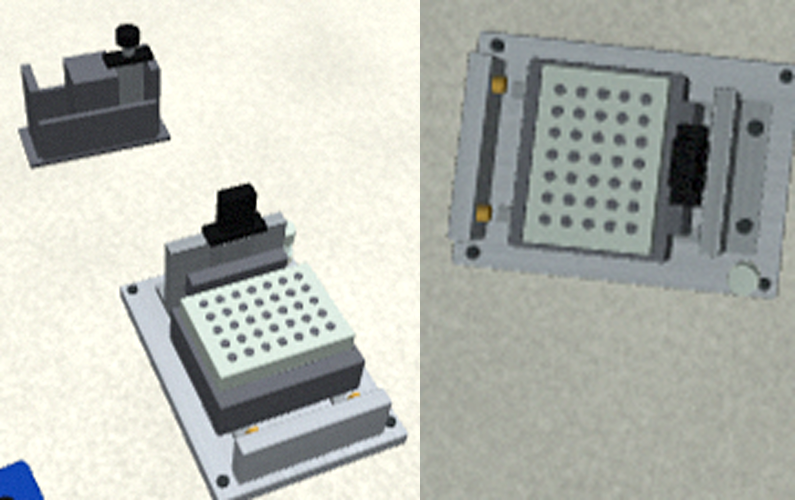

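The blade stands upright and free in the gap, with its handle at (237,205) in the left view. The nest's tabs reach the brass stop buttons at (500,88) and (487,213) in the right view. The knob gauge is still in the stand. Handing in.

```bash
python3 -c "
from cell import bot
bot.sign_off(); print(bot.read_state()['time_s'])"
```

```text
the job is handed in; nothing more can be done
the job is handed in; nothing more can be done
```

The shim blade is standing by itself in the gap between the fence and the nest, flat side along the fence, and the job was handed in at about 38 s, inside the 51 s limit.

**What I did:** I pinched the blade by its handle, lifted it out of the stand, found the fence face by touch and slid the blade down along it. The nest moved with about 2–3 N of downward force. At a tip height of about 33 mm the force rose sharply, and I pushed on to a held 12.2 N, about 12.4 N at most. Then I eased off, opened the fingers and backed away.

**Last checks:**
- **Nest home:** it moved about 2.1 mm towards the end stop, and the top picture shows its tabs against the brass stop buttons. The force rise agrees.
- **Blade:** upright after release, with the handle top at 162.5 mm, so the tip is at about 32.5 mm. That matches the last height before release, 32.6 mm.
- **Other gauge:** still in its slot in the stand.

**What went less well:**
- **Pressing on the fence:** during the first part of the descent my side-force correction had the wrong sign, so the blade pressed the fence with up to 7.5 N and dragged at about 4.7 N. I stopped, unloaded it and corrected the sign before the blade reached the nest.
- **Final push not perfectly straight:** at 12 N there was also about 2.5 N sideways along the fence.

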